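# Peel the matching tray off its sticky stack and hold it over the bowl

## Task

Look which bowl, blue or terracotta-red, stands on the round banding wheel, and take the top tray from the stack of that colour: pinch its upright corner tab and peel that corner up while the opposite corner's tongue is still under its catch, then draw the tray out, leaving the rest of the stack standing where it is and the other tray alone. Finish while still holding the tray by the gripper, level, still and centred over the bowl on the wheel as a dust cover, its underside about 5 cm (at least 2, at most 10) above the rim; never touch either bowl.

Things in the scene. Friction and masses are not known exactly. Their poses are not given: they have to be found in the camera images.
- tray_blue: loose top tray of the blue stack: blue plastic, about 110 g, 120 mm square, floor 3 mm thick, walls 14 mm high, 4 mm thick. Origin: centre of its underside; z up; x points along the diagonal to the corner with the lifting tab (walls at 45 degrees to x). It sticks: two rubber spring nubs of the stack press on its walls near the tab; lifting the tab takes about 2 to 6 N
- tray_blue_tab (a point): middle of the top edge of the blue tray's tab, an upright white plate in one corner, 79 mm from the tray's origin along x, 10 mm thick (along x), 36 mm wide (along y), 13 to 50 mm above the tray's underside; pinch it from above across its thickness, fingers astride
- tray_blue_tongue (a point): outer end, at half thickness, of the blue tray's tongue: flat, 22 mm wide, 5 mm thick, sticking out of the corner opposite the tab to x = -100 mm, 4 to 9 mm above the tray's underside; it lies under the stack's catch
- nest_blue: rest of the blue stack: blue and dark trays pressed together, loose on the table, about 1.5 kg, 132 mm square. Origin: centre of its underside; x like the tray's. At the corner opposite the tab is a steel catch: a bridge with its bar at x = -105 to -91 mm, 52 to 57 mm above the table. The tray's tongue reaches 9 mm under the bar, 3 mm of air above it
- nest_blue_seat (a point): centre of the blue stack's seat for the tray's underside, 40 mm above the table; a rim 10 mm high stands round it, 2 mm from the tray. A level lift hooks the tongue and takes the whole stack along; tilted up at the tab (about 0.3 rad about the tongue corner) and then drawn 20 mm or more towards the tab side, the tray comes free
- bowl_blue: a blue bowl, freshly made, 100 mm across the rim, 55 mm high; origin: centre of its underside. It stands either on the banding wheel or on the white plaster block behind it
- tray_red: loose top tray of the terracotta-red stack: terracotta-red plastic, about 110 g, 120 mm square, floor 3 mm thick, walls 14 mm high, 4 mm thick. Origin: centre of its underside; z up; x points along the diagonal to the corner with the lifting tab (walls at 45 degrees to x). It sticks: two rubber spring nubs of the stack press on its walls near the tab; lifting the tab takes about 2 to 6 N
- tray_red_tab (a point): middle of the top edge of the terracotta-red tray's tab, an upright white plate in one corner, 79 mm from the tray's origin along x, 10 mm thick (along x), 36 mm wide (along y), 13 to 50 mm above the tray's underside; pinch it from above across its thickness, fingers astride
- tray_red_tongue (a point): outer end, at half thickness, of the terracotta-red tray's tongue: flat, 22 mm wide, 5 mm thick, sticking out of the corner opposite the tab to x = -100 mm, 4 to 9 mm above the tray's underside; it lies under the stack's catch
- nest_red: rest of the terracotta-red stack: terracotta-red and dark trays pressed together, loose on the table, about 1.5 kg, 132 mm square. Origin: centre of its underside; x like the tray's. At the corner opposite the tab is a steel catch: a bridge with its bar at x = -105 to -91 mm, 52 to 57 mm above the table. The tray's tongue reaches 9 mm under the bar, 3 mm of air above it
- nest_red_seat (a point): centre of the terracotta-red stack's seat for the tray's underside, 40 mm above the table; a rim 10 mm high stands round it, 2 mm from the tray. A level lift hooks the tongue and takes the whole stack along; tilted up at the tab (about 0.3 rad about the tongue corner) and then drawn 20 mm or more towards the tab side, the tray comes free
- bowl_red: a terracotta-red bowl, freshly made, 100 mm across the rim, 55 mm high; origin: centre of its underside. It stands either on the banding wheel or on the white plaster block behind it
- wheel_top (a point): centre of the top face of the banding wheel (a dark round turntable 170 mm across on a blue foot, fixed, its top 50 mm above the table)
Mind the look-alikes: they are no part of the job. Leave any turquoise look-alike of the tray_red alone.

How it is judged (in metres and radians):
On the way, in this order (a step that is already met when the one before it is completed fails the run):
1. the tab corner of the matching tray is peeled up at least 15 mm while its tongue is still down at its catch (((horizontal distance between bowl_blue and wheel_top below 0.06 m and z of tray_blue_tab in the frame of nest_blue above 0.105 m and z of tray_blue_tongue in the frame of nest_blue below 0.06 m and horizontal distance between tray_blue_tongue and nest_blue_seat below 0.125 m) or (horizontal distance between bowl_red and wheel_top below 0.06 m and z of tray_red_tab in the frame of nest_red above 0.105 m and z of tray_red_tongue in the frame of nest_red below 0.06 m and horizontal distance between tray_red_tongue and nest_red_seat below 0.125 m))), for 0.1 s.
2. the matching tray is clear above its stack, touching none of it (((horizontal distance between bowl_blue and wheel_top below 0.06 m and z of tray_blue in the frame of nest_blue above 0.085 m and z of tray_blue_tongue in the frame of nest_blue above 0.07 m and contact force between tray_blue and nest_blue below 0.05 N) or (horizontal distance between bowl_red and wheel_top below 0.06 m and z of tray_red in the frame of nest_red above 0.085 m and z of tray_red_tongue in the frame of nest_red above 0.07 m and contact force between tray_red and nest_red below 0.05 N))), for 0.1 s.
At the end, for the whole second after the job is handed in: The tray of the colour of the bowl on the wheel is held by the fingers and still, its centre within 35 mm of the bowl's centre horizontally, its underside 10 to 120 mm above the bowl's rim, tilted less than 0.2 rad, not touching the bowl; both stacks stand upright (((horizontal distance between bowl_blue and wheel_top below 0.06 m and horizontal distance between tray_blue and bowl_blue below 0.035 m and z of tray_blue in the frame of wheel_top between 0.065 and 0.175 m and angle between tray_blue's own z axis and vertical below 0.2 rad and contact force between tray_blue and the fingers above 1 N and linear speed of tray_blue below 0.03 m/s and contact force between tray_blue and bowl_blue below 0.05 N) or (horizontal distance between bowl_red and wheel_top below 0.06 m and horizontal distance between tray_red and bowl_red below 0.035 m and z of tray_red in the frame of wheel_top between 0.065 and 0.175 m and angle between tray_red's own z axis and vertical below 0.2 rad and contact force between tray_red and the fingers above 1 N and linear speed of tray_red below 0.03 m/s and contact force between tray_red and bowl_red below 0.05 N)) and angle between each of nest_blue, nest_red's own z axis and vertical below 0.05 rad); the arm keeps its last pose, push and grip.
It fails at once if a bowl is touched or shifted (distance of any of bowl_blue, bowl_red from where it was at the start of the episode above 0.015 m or contact force between any of bowl_blue, bowl_red and the fingers above 0.5 N or contact force between any of bowl_blue, bowl_red and the arm above 0.5 N or contact force between any of bowl_blue, bowl_red and tray_blue above 0.5 N or contact force between any of bowl_blue, bowl_red and tray_red above 0.5 N).
It fails at once if the rest of a stack is lifted (over 20 mm), tipped (over 0.15 rad) or dragged away (over 40 mm) (height (world z) of any of nest_blue, nest_red above 0.02 m or distance of any of nest_blue, nest_red from where it was at the start of the episode above 0.04 m or angle between any of nest_blue, nest_red's own z axis and vertical above 0.15 rad).
It fails at once if the tray of the other colour is moved (over 30 mm) ((horizontal distance between bowl_red and wheel_top below 0.06 m and distance of tray_blue from where it was at the start of the episode above 0.03 m) or (horizontal distance between bowl_blue and wheel_top below 0.06 m and distance of tray_red from where it was at the start of the episode above 0.03 m)).
It also fails if it takes over 48 s, if anything falls off the work surface, if the arm or the gripper's body presses on something with over 40 N, if the wrist force passes 120 N, or if a joint passes its speed limit or range.

## Robot

A 6-joint arm with a two-finger parallel gripper is mounted at the origin on the work surface. World frame = base frame: x ahead of the robot, y to its left, z up, the work surface at z = 0. Lengths are in m, angles in degrees, forces in N, time in s.
With the tool pointing down it reaches from about 0.3 to 0.75 m from the base axis. Payload 8.5 kg.
Tool frame: the origin (TCP) lies midway between the tips of the shut fingers; the grasp point (between the pads) lies 19 mm behind it (env.hold_point_z is the distance from the TCP to the grasp point, in m); z points along the fingers, y is the line along which they close (so a half turn about z gives the same grasp; the last joint's range is limited). The gripper opens to 85 mm and grips with 20 to 120 N. Pads are 22 mm wide; open, the fingers measure 114 mm over their backs; the gripper's body (76 mm by 85 mm) begins 54 mm behind the grasp point. The pads swing forward as they close: fully open they stand 13 mm farther back than shut.
Start: joints at [-88.024, 21.807, 74.336, -0, 83.858, -12.336], TCP at [0.136, -0.533, 0.231] pointing down, gripper open.
Joint ranges: [-178.18, 178.18], [-50.72, 133.34], [12.68, 142.11], [-81.47, 261.47], [9.98, 163.14], [-165.26, 165.26]. Speed limits (degrees/s): [136.94, 136.94, 180, 180, 180, 180].

## Interface

Orientations are given as a 3x3 rotation matrix whose columns are the frame's x, y, z axes.
In Python, from rig import observe, get_image, camera_info, env gives the robot as it stands.
- The arm moves only by the tool drive_tool, never from a script. Its arguments are lists of equal length, an entry for each row: "offset": the shift along the tool's x, y, z in units of 40 mm (1.0 is 40 mm), a list of three; "turn": the turn, a rotation vector about the tool's x, y, z in units of 6 degrees (1.0 is 6 degrees), a list of three; "hand": the opening, from 0 (shut) to 1 (fully open). A call has exactly 10 rows; each row shifts and turns the commanded pose from where the row before left it, along the tool's axes as they then stand; what a row does not reach is not made up. A row lasts 1/8 s, in which the tool goes at most 62.5 mm and 10.7 degrees, less where a joint would pass 70% of its speed; a pose out of reach is approached as far as the arm can. A call is refused whole if a number of a shift passes 1 or a number of a turn 1, either way. A call with a gripper value outside its range is refused whole. The fingers move at their own pace and stop on an object; "newtons" is the grip in N (left out, the last holds). Time passes only in rows, so rows that do not move let the fingers close, or fill a call up. It gives the time, the measured TCP pose, the force, the opening and the grip force at its end, in the units of the state.
- observe(): the state, without advancing time (a new reading comes with each control period).
- get_image(name): name is "scene" or "top"; returns the picture (420x560x3 uint8, blue, green, red); there is no depth.
- camera_info(name): a dict with "fx", "fy", "cx", "cy" (pixels), "world_to_cam" (4x4, takes a point from world to camera coordinates). Camera axes: x right, y down, z forward; pixel columns grow to the right and rows downward; lengths in m; the calibration is good to about 2 mm. A picture is of the moment at which its call begins. camera_info takes no time and is no camera call.
- env.close_job(): hands the job in; it is judged then, once.
The state is a dict: "time_s": time; "q": joint angles; "qvel": joint speeds; "joint_efforts": joint torques, N m; "position": TCP position; "tool_rot": TCP orientation; "ft_force": force on the tool from outside, world axes, zero at the start; "wrist_torque": the same for the moment, N m; "grip_width": finger opening in m; "gripper_force": force on a finger pad.
Only numpy, scipy, OpenCV 4.12 (cv2) and the standard library are available. Lean on these libraries where they do the work, as an engineer would, in place of code of your own. Each camera call takes 0.05 s, during which the arm holds its last target. There are 200 camera calls.

## Working session

There is one attempt and no reset: what is moved stays moved. The work goes in short steps, Python scripts to look and compute and a tool call to move; the robot and the scene stay as the last step left them, time stands still between calls to the robot, and variables do not carry over. Pictures are saved under pics/ and viewed, at most 10 in all, crops included, and the job is handed in when it is done.

Besides the shell and the picture viewer there is one more tool, called after "Call:" as name(argument=value, ...), one argument or row to a line, values as JSON. drive_tool: Moves the arm, as the interface text tells. Its arguments: {"type":"object","properties":{"offset":{"type":"array"},"turn":{"type":"array"},"hand":{"type":"array"},"newtons":{"type":"number"}},"required":["offset","turn","hand"]}

```bash
mkdir -p pics; python3 - <<'E'
from rig import observe,get_image,camera_info,env
import cv2
for n in ("scene","top"):
    im=get_image(n); cv2.imwrite(f"pics/{n}0.png",im)
    print(n,camera_info(n))
o=observe(); print(o["time_s"],o["position"],o["tool_rot"],o["ft_force"])
E
```

```text
scene {'fx': 387.0960881461448, 'fy': 387.0960881461448, 'cx': 277.18383860948086, 'cy': 210.09450873992913, 'world_to_cam': array([[ 0.81530425,  0.57899264,  0.00682021, -0.39937246],
       [ 0.35053444, -0.48415899, -0.8016955 , -0.12286488],
       [-0.46087373,  0.65601647, -0.59769374,  1.08755679],
       [ 0.        ,  0.        ,  0.        ,  1.        ]])}
top {'fx': 391.90148397110744, 'fy': 391.90148397110744, 'cx': 275.06089604342407, 'cy': 209.25848414260147, 'world_to_cam': array([[-0.02640295, -0.99964679, -0.00303117, -0.01447473],
       [-0.99909717,  0.02648915, -0.03321408,  0.48336222],
       [ 0.03328265,  0.00215149, -0.99944366,  1.12364506],
       [ 0.        ,  0.        ,  0.        ,  1.        ]])}
0.1 [ 0.13594251 -0.53267774  0.23077284] [[ 9.68961175e-01  2.47212943e-01 -4.17267179e-05]
 [ 2.47212782e-01 -9.68960322e-01  1.31736807e-03]
 [ 2.85238903e-04 -1.28679389e-03 -9.99999131e-01]] [-0.03011015 -0.08135178 -0.05590345]
```

View pics/scene0.png

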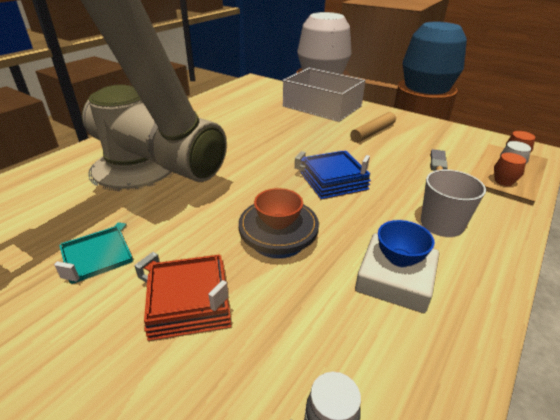

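View pics/top0.png

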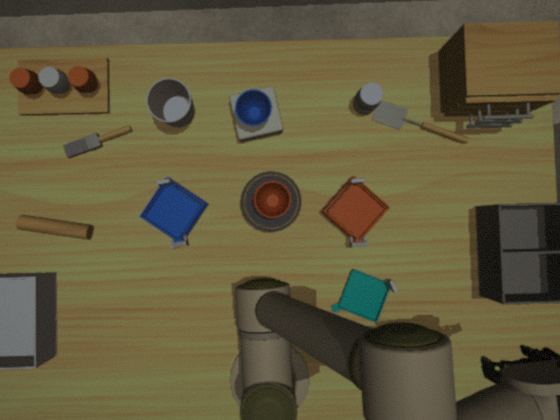

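```bash
python3 - <<'E'
import cv2,numpy as np
a=cv2.imread("pics/scene0.png")[235:345,120:250]; b=cv2.imread("pics/top0.png")[160:260,300:410]
a=cv2.resize(a,(400,int(110*400/130)),interpolation=cv2.INTER_CUBIC); b=cv2.resize(b,(400,364),interpolation=cv2.INTER_CUBIC)
c=np.zeros((364,800,3),np.uint8); c[:a.shape[0],:400]=a; c[:364,400:]=b
cv2.imwrite("pics/crop0.png",c)
E
```

```text
(no output)
```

View pics/crop0.png

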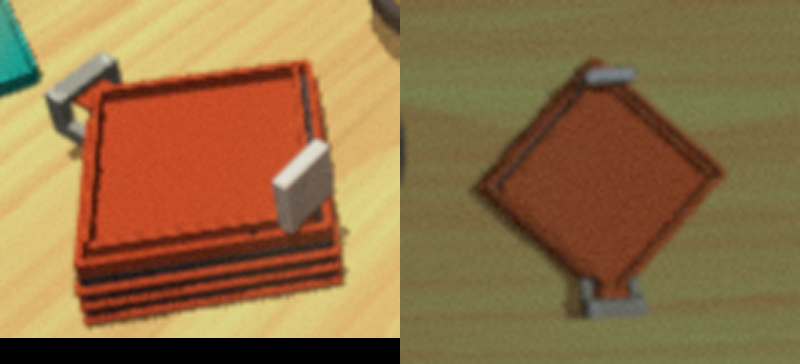

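```bash
cat > h.py <<'E'
import numpy as np,cv2
from rig import camera_info
def P(n):
    c=camera_info(n); K=np.array([[c["fx"],0,c["cx"]],[0,c["fy"],c["cy"]],[0,0,1]]); return K@c["world_to_cam"][:3]
def tri(s,t):
    X=cv2.triangulatePoints(P("scene"),P("top"),np.float64(s).reshape(2,1),np.float64(t).reshape(2,1)).ravel(); X=X[:3]/X[3]
    e=[np.round((lambda h:h[:2]/h[2])(P(n)@np.r_[X,1])-p,1) for n,p in(("scene",s),("top",t))]
    return X.round(4),e
def atz(n,p,z):
    M=P(n); A=np.c_[M[:,0],M[:,1],-np.r_[p,1]]; return np.linalg.solve(A,-(M[:,2]*z+M[:,3]))[:2].round(4)
def proj(n,X):
    h=P(n)@np.r_[X,1]; return (h[:2]/h[2]).round(1)
E
python3 - <<'E'
from h import *
print("cam top",-np.linalg.inv(camera_info("top")["world_to_cam"][:3,:3])@camera_info("top")["world_to_cam"][:3,3])
print("tab",tri((218.1,288),(357.8,180.3)), "bar",tri((147.6,259.4),(359.1,244.4)))
print("tab@.09",atz("scene",(218.1,288),.09),atz("top",(357.8,180.3),.09))
print("bar@.057",atz("scene",(147.6,259.4),.057),atz("top",(359.1,244.4),.057))
print("L/R",atz("top",(300+76/3.636,160+187/3.636),.05),atz("top",(300+324/3.636,160+174/3.636),.05))
for n,roi in(("scene",(245,185,310,235)),("top",(245,175,300,228))):
    im=cv2.imread(f"pics/{n}0.png"); x0,y0,x1,y1=roi; h=cv2.cvtColor(im[y0:y1,x0:x1],cv2.COLOR_BGR2HSV)
    m=(((h[...,0]<14)|(h[...,0]>172))&(h[...,1]>120)&(h[...,2]>50)).astype(np.uint8)
    k,l,s,c=cv2.connectedComponentsWithStats(m); i=1+s[1:,4].argmax(); print(n,s[i]+np.array([x0,y0,0,0,0]))
    if n=="top":
        u=(s[i][0]+x0+s[i][2]/2-.5,s[i][1]+y0+s[i][3]/2-.5); print("bowl",u,atz(n,u,.105))
    else:
        b=atz("top",u,.105) if 0 else None
E
```

```text
cam top [ 0.44514577 -0.02969098  1.13903049]
tab (array([ 0.5525, -0.2521,  0.0859]), [array([-0.2,  0. ]), array([-0.1, -0.1])]) bar (array([ 0.3783, -0.2564,  0.0538]), [array([-0.2, -0. ]), array([-0.1, -0.1])])
tab@.09 [ 0.5555 -0.2545] [ 0.5519 -0.2514]
bar@.057 [ 0.3818 -0.258 ] [ 0.3783 -0.256 ]
L/R [ 0.472  -0.1545] [ 0.4769 -0.3442]
scene [ 253  188   51   41 1513]
top [ 253  180   39   39 1130]
bowl (np.float64(272.0), np.float64(199.0)) [ 0.5069 -0.0201]
```

The red bowl is on the wheel, at (272,199) in the top view. The red stack's tab is on the far side, at top (358,180) and scene (218,288), and its catch is on the robot side, at top (359,244) and scene (148,259). The tab measures 0.553, -0.253, 0.086, which fits the stated heights and the 177 mm spacing between tab and catch.

Call:
drive_tool(
  offset=[
    [1,-0.36,0],
    [1,-0.36,0],
    [1,-0.36,0],
    [1,-0.36,0],
    [1,-0.36,0],
    [1,-0.36,0],
    [1,-0.36,0],
    [1,-0.36,0],
    [1,-0.36,0],
    [1,-0.36,0],
  ],
  turn=[
    [0,0,0],
    [0,0,0],
    [0,0,0],
    [0,0,0],
    [0,0,0],
    [0,0,0],
    [0,0,0],
    [0,0,0],
    [0,0,0],
    [0,0,0],
  ],
  hand=[1,1,1,1,1,1,1,1,1,1],
  newtons=60,
)

```text
time_s: 1.35
position: [0.4889, -0.2935, 0.231]
tool_rot: [[0.969, 0.247, -0.001], [0.247, -0.969, 0.0], [-0.0, -0.001, -1.0]]
ft_force: [0.4, -1.1, 0.7]
grip_width: 0.0855
gripper_force: 0.0
```

Call:
drive_tool(
  offset=[
    [0.9,-0.3,0],
    [0.9,-0.3,0],
    [0,0,0],
    [0,0,0],
    [0,0,0],
    [0,0,0],
    [0,0,0],
    [0,0,0],
    [0,0,0],
    [0,0,0],
  ],
  turn=[
    [0,0,0],
    [0,0,-1],
    [0,0,-1],
    [0,0,-1],
    [0,0,-1],
    [0,0,-1],
    [0,0,-1],
    [0,0,-1],
    [0,0,-1],
    [0,0,-1],
  ],
  hand=[1,1,1,1,1,1,1,1,1,1],
)

```text
time_s: 2.6
position: [0.5516, -0.2533, 0.2309]
tool_rot: [[0.366, 0.93, -0.001], [0.93, -0.366, 0.001], [0.0, -0.001, -1.0]]
ft_force: [0.5, 0.1, -0.4]
grip_width: 0.0851
gripper_force: 0.0
```

Call:
drive_tool(
  offset=[
    [0,0,0],
    [0,0,0],
    [0,0,0],
    [0,0,0],
    [0,0,0],
    [0,0,0],
    [0,0,0],
    [0,0,0],
    [0,0,0],
    [0,0,0],
  ],
  turn=[
    [0,0,-1],
    [0,0,-1],
    [0,0,-1],
    [0,0,-0.9],
    [0,0,0],
    [0,0,0],
    [0,0,0],
    [0,0,0],
    [0,0,0],
    [0,0,0],
  ],
  hand=[1,1,1,1,1,1,1,1,1,1],
)

```text
time_s: 3.85
position: [0.5518, -0.2534, 0.2313]
tool_rot: [[-0.03, 1.0, 0.0], [1.0, 0.03, -0.0], [-0.0, 0.0, -1.0]]
ft_force: [1.0, -0.2, -0.1]
grip_width: 0.0854
gripper_force: 0.0
```

Call:
drive_tool(
  offset=[
    [0,0,0.8],
    [0,0,0.8],
    [0,0,0.8],
    [0,0,0.4],
    [0,0,0.4],
    [0,0,0],
    [0,0,0],
    [0,0,0],
    [0,0,0],
    [0,0,0],
  ],
  turn=[
    [0,0,0],
    [0,0,0],
    [0,0,0],
    [0,0,0],
    [0,0,0],
    [0,0,0],
    [0,0,0],
    [0,0,0],
    [0,0,0],
    [0,0,0],
  ],
  hand=[1,1,1,1,1,1,1,1,1,1],
)

```text
time_s: 5.1
position: [0.5518, -0.2534, 0.1035]
tool_rot: [[-0.03, 1.0, 0.0], [1.0, 0.03, -0.0], [-0.0, 0.0, -1.0]]
ft_force: [-0.0, -0.8, 0.1]
grip_width: 0.0854
gripper_force: 0.0
```

```bash
python3 - <<'E'
from rig import get_image
import cv2,numpy as np
a=get_image("scene")[180:345,120:280]; b=get_image("top")[130:260,300:420]
c=np.zeros((430,800,3),np.uint8); a=cv2.resize(a,(400,412),interpolation=cv2.INTER_CUBIC); b=cv2.resize(b,(396,429),interpolation=cv2.INTER_CUBIC)
c[:412,:400]=a; c[:429,404:]=b; cv2.imwrite("pics/c1.png",c)
E
```

```text
(no output)
```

View pics/c1.png

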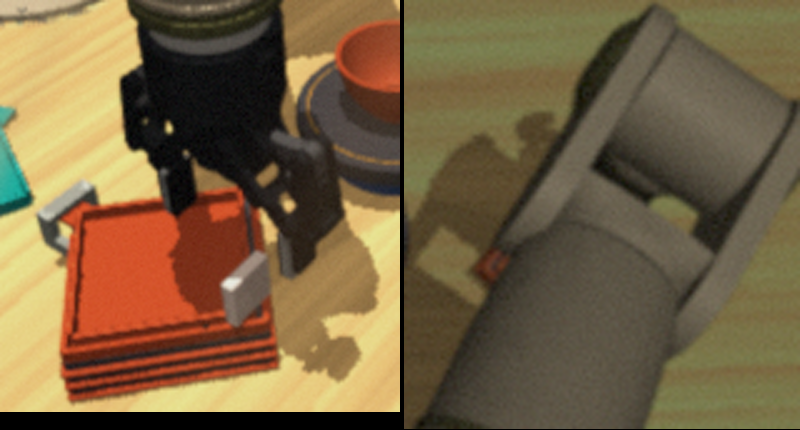

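The fingers stand astride the white tab: inner tip at crop (180,205), outer tip at (290,270), tab at (246,275). I'll go down and pinch.

Call:
drive_tool(
  offset=[
    [0,0,0.3],
    [0,0,0.3],
    [0,0,0.3],
    [0,0,0.15],
    [0,0,0],
    [0,0,0],
    [0,0,0],
    [0,0,0],
    [0,0,0],
    [0,0,0],
  ],
  turn=[
    [0,0,0],
    [0,0,0],
    [0,0,0],
    [0,0,0],
    [0,0,0],
    [0,0,0],
    [0,0,0],
    [0,0,0],
    [0,0,0],
    [0,0,0],
  ],
  hand=[1,1,1,1,1,0.6,0.5,0.4,0.35,0.3],
)

```text
time_s: 6.45
position: [0.5518, -0.2535, 0.0613]
tool_rot: [[-0.03, 1.0, 0.0], [1.0, 0.03, -0.0], [-0.0, 0.0, -1.0]]
ft_force: [-0.6, -0.5, -0.5]
grip_width: 0.0255
gripper_force: 0.0
```

Call:
drive_tool(
  offset=[
    [0,0,0],
    [0,0,0],
    [0,0,0],
    [0,0,0],
    [0,0,0],
    [0,0,0],
    [0,0,0],
    [0,0,0],
    [0,0,0],
    [0,0,0],
  ],
  turn=[
    [0,0,0],
    [0,0,0],
    [0,0,0],
    [0,0,0],
    [0,0,0],
    [0,0,0],
    [0,0,0],
    [0,0,0],
    [0,0,0],
    [0,0,0],
  ],
  hand=[0.25,0.2,0.15,0.1,0,0,0,0,0,0],
)

```text
time_s: 7.7
position: [0.5528, -0.2537, 0.0618]
tool_rot: [[-0.03, 1.0, 0.003], [1.0, 0.03, -0.001], [-0.001, 0.003, -1.0]]
ft_force: [5.3, -0.3, -0.3]
grip_width: 0.0092
gripper_force: 58.5
```

```bash
python3 - <<'E'
from rig import get_image,observe
import cv2,numpy as np
a=get_image("scene")[180:345,100:280]
cv2.imwrite("pics/c2.png",cv2.resize(a,(630,578),interpolation=cv2.INTER_CUBIC))
o=observe();print(o["ft_force"],o["wrist_torque"],o["position"])
# peel rows: pivot (-0.095,0.042) in tray frame x, world z; tilt 18 deg
p=np.array([.079+.095-0.0,o["position"][2]-.042])
pr=p
for k in range(1,9):
    t=np.radians(2.25*k); R=lambda t:np.array([[np.cos(t),-np.sin(t)],[np.sin(t),np.cos(t)]])
    q=R(t)@p; d=R(-np.radians(2.25*(k-1)))@(q-pr); pr=q
    print(k,(d/.04).round(3))
E
```

```text
[5.05665555 1.10119915 0.97940561] [-0.00489586 -0.8152985   0.02234858] [ 0.55277914 -0.25370379  0.06178626]
1 [-0.023  0.17 ]
2 [-0.023  0.17 ]
3 [-0.023  0.17 ]
4 [-0.023  0.17 ]
5 [-0.023  0.17 ]
6 [-0.023  0.17 ]
7 [-0.023  0.17 ]
8 [-0.023  0.17 ]
```

View pics/c2.png

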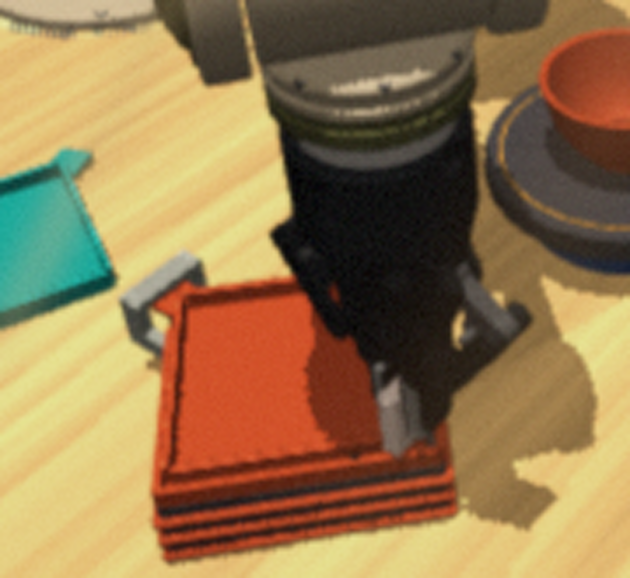

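The tab is pinched: pads 9 mm apart with 58 N. The 5 N along x means the tab stands about 2 mm further out, so I'll ease that while peeling.

Call:
drive_tool(
  offset=[
    [0,0.04,0],
    [0,-0.02,-0.17],
    [0,-0.02,-0.17],
    [0,-0.02,-0.17],
    [0,-0.02,-0.17],
    [0,-0.02,-0.17],
    [0,0,0],
    [0,0,0],
    [0,0,0],
    [0,0,0],
  ],
  turn=[
    [0,0,0],
    [-0.375,0,0],
    [-0.375,0,0],
    [-0.375,0,0],
    [-0.375,0,0],
    [-0.375,0,0],
    [0,0,0],
    [0,0,0],
    [0,0,0],
    [0,0,0],
  ],
  hand=[0,0,0,0,0,0,0,0,0,0],
)

```text
time_s: 9.0
position: [0.5468, -0.2535, 0.0946]
tool_rot: [[-0.03, 0.98, 0.195], [1.0, 0.03, 0.006], [0.0, 0.195, -0.981]]
ft_force: [-0.3, -0.6, -0.3]
grip_width: 0.009
gripper_force: 58.7
```

```bash
python3 - <<'E'
from rig import get_image,observe
import cv2,numpy as np
a=get_image("scene")[180:345,100:280]
cv2.imwrite("pics/c3.png",cv2.resize(a,(630,578),interpolation=cv2.INTER_CUBIC))
E
```

```text
(no output)
```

View pics/c3.png

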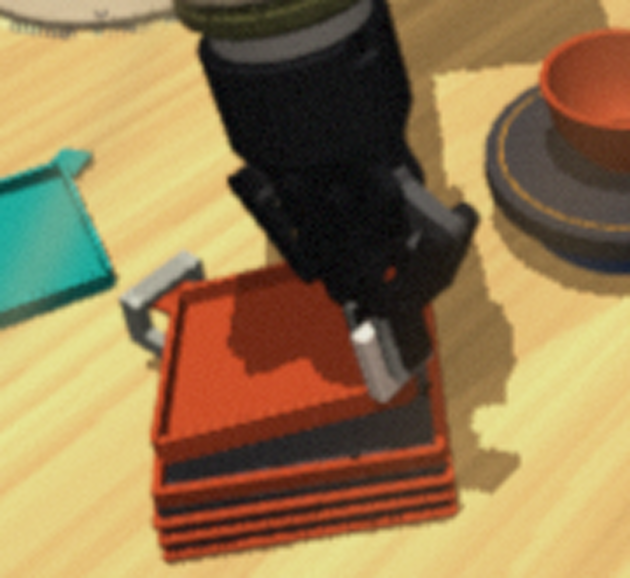

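The tray's tab corner is up about 11° (crop (385,390)), its tongue is still under the catch at (185,300), and the stack hasn't moved. I'll peel the last 6° and then draw it out.

Call:
drive_tool(
  offset=[
    [0,-0.02,-0.17],
    [0,-0.02,-0.17],
    [0,-0.02,-0.17],
    [0,0,0],
    [0,0,0],
    [0,0,0],
    [0,0.1,0.02],
    [0,0.1,0.02],
    [0,0.1,0.02],
    [0,0,0],
  ],
  turn=[
    [-0.375,0,0],
    [-0.375,0,0],
    [-0.375,0,0],
    [0,0,0],
    [0,0,0],
    [0,0,0],
    [0,0,0],
    [0,0,0],
    [0,0,0],
    [0,0,0],
  ],
  hand=[0,0,0,0,0,0,0,0,0,0],
)

```text
time_s: 10.3
position: [0.5521, -0.2533, 0.1155]
tool_rot: [[-0.03, 0.951, 0.309], [1.0, 0.029, 0.009], [-0.0, 0.309, -0.951]]
ft_force: [0.0, 0.1, -1.2]
grip_width: 0.0088
gripper_force: 58.6
```

Call:
drive_tool(
  offset=[
    [0,0.12,0],
    [0,0.12,0],
    [0,0.12,0],
    [0,0.12,0],
    [0,0,0],
    [0,0,0],
    [0,0,0],
    [0,0,0],
    [0,0,0],
    [0,0,0],
  ],
  turn=[
    [0,0,0],
    [0,0,0],
    [0,0,0],
    [0,0,0],
    [0,0,0],
    [0,0,0],
    [0,0,0],
    [0,0,0],
    [0,0,0],
    [0,0,0],
  ],
  hand=[0,0,0,0,0,0,0,0,0,0],
)

```text
time_s: 11.55
position: [0.57, -0.2529, 0.1215]
tool_rot: [[-0.03, 0.951, 0.309], [1.0, 0.028, 0.009], [0.0, 0.309, -0.951]]
ft_force: [0.3, 1.3, -1.1]
grip_width: 0.0091
gripper_force: 58.6
```

```bash
python3 - <<'E'
from rig import get_image,observe
import cv2,numpy as np
a=get_image("scene")[180:345,100:280]
cv2.imwrite("pics/c4.png",cv2.resize(a,(630,578),interpolation=cv2.INTER_CUBIC))
E
```

```text
(no output)
```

View pics/c4.png

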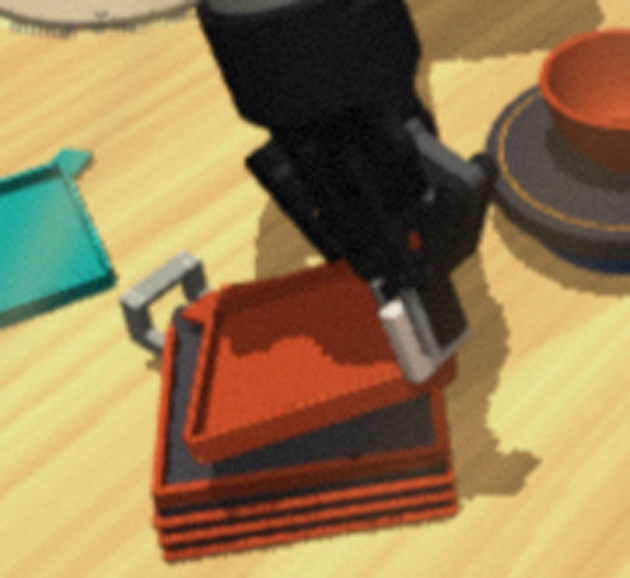

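The tongue (crop (195,310)) is clear of the catch and the stack hasn't moved. I'll lift straight up, then level the tray.

Call:
drive_tool(
  offset=[
    [0,0.06,-0.19],
    [0,0.12,-0.38],
    [0,0.12,-0.38],
    [0,0.12,-0.38],
    [0,0.12,-0.38],
    [0,0.12,-0.38],
    [0,0.12,-0.38],
    [0,0.12,-0.38],
    [0,0.06,-0.19],
    [0,0,0],
  ],
  turn=[
    [0,0,0],
    [0,0,0],
    [0,0,0],
    [0,0,0],
    [0,0,0],
    [0,0,0],
    [0,0,0],
    [0,0,0],
    [0,0,0],
    [0,0,0],
  ],
  hand=[0,0,0,0,0,0,0,0,0,0],
)

```text
time_s: 12.85
position: [0.569, -0.253, 0.2495]
tool_rot: [[-0.03, 0.95, 0.31], [1.0, 0.029, 0.009], [-0.001, 0.31, -0.951]]
ft_force: [-0.1, -0.3, -1.2]
grip_width: 0.0091
gripper_force: 58.7
```

Call:
drive_tool(
  offset=[
    [0,0,0],
    [0,0,0],
    [0,0,0],
    [0,0,0],
    [0,0,0],
    [0,0,0],
    [0,0,0],
    [0,0,0],
    [0,0,0],
    [0,0,0],
  ],
  turn=[
    [0.5,0,0],
    [0.5,0,0],
    [0.5,0,0],
    [0.5,0,0],
    [0.5,0,0],
    [0.5,0,0],
    [0,0,0],
    [0,0,0],
    [0,0,0],
    [0,0,0],
  ],
  hand=[0,0,0,0,0,0,0,0,0,0],
)

```text
time_s: 14.1
position: [0.5688, -0.253, 0.2491]
tool_rot: [[-0.03, 1.0, 0.0], [1.0, 0.03, -0.0], [-0.0, 0.0, -1.0]]
ft_force: [-0.2, 0.3, -2.0]
grip_width: 0.0087
gripper_force: 58.7
```

Call:
drive_tool(
  offset=[
    [0.3,0.03,0],
    [0.7,0.07,0],
    [0.8,0.08,0],
    [0.8,0.09,0],
    [0.8,0.09,0],
    [0.8,0.09,0],
    [0.8,0.08,0],
    [0.56,0.07,0],
    [0.3,0.03,0],
    [0,0,0],
  ],
  turn=[
    [0,0,0],
    [0,0,0],
    [0,0,0],
    [0,0,0],
    [0,0,0],
    [0,0,0],
    [0,0,0],
    [0,0,0],
    [0,0,0],
    [0,0,0],
  ],
  hand=[0,0,0,0,0,0,0,0,0,0],
)

```text
time_s: 15.35
position: [0.5871, -0.0173, 0.2491]
tool_rot: [[-0.031, 1.0, 0.0], [1.0, 0.031, -0.0], [-0.0, 0.0, -1.0]]
ft_force: [-0.2, 0.1, -2.7]
grip_width: 0.0089
gripper_force: 58.7
```

Call:
drive_tool(
  offset=[
    [0,0,0.2],
    [0,0,0.3],
    [0,0,0.3],
    [0,0,0.3],
    [0,0,0.3],
    [0,0,0.2],
    [0,0,0.1],
    [0,0,0],
    [0,0,0],
    [0,0,0],
  ],
  turn=[
    [0,0,0],
    [0,0,0],
    [0,0,0],
    [0,0,0],
    [0,0,0],
    [0,0,0],
    [0,0,0],
    [0,0,0],
    [0,0,0],
    [0,0,0],
  ],
  hand=[0,0,0,0,0,0,0,0,0,0],
)

```text
time_s: 16.6
position: [0.5873, -0.0179, 0.1813]
tool_rot: [[-0.03, 1.0, 0.001], [1.0, 0.03, -0.0], [-0.0, 0.001, -1.0]]
ft_force: [-0.0, 0.3, -1.1]
grip_width: 0.0089
gripper_force: 58.6
```

```bash
python3 - <<'E'
from rig import get_image
import cv2
cv2.imwrite("pics/s5.png",get_image("scene"))
E
```

```text
(no output)
```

View pics/s5.png

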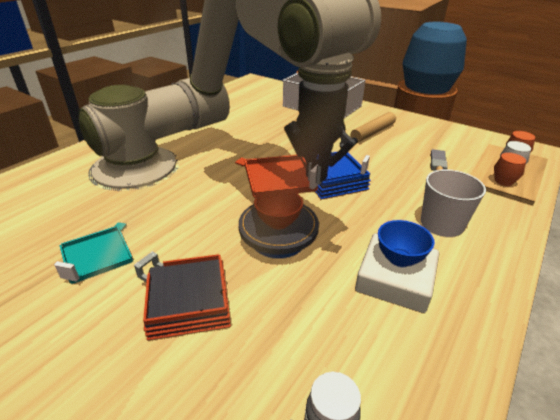

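The tray hangs level over the red bowl (centre about (281,175), tongue at (239,161)), and the red stack stands in place. I'll check the tongue's position by projection and hand in if it fits.

```bash
python3 - <<'E'
from h import *
from rig import env
p=proj("scene",[.4075,-.0233,.166]); print(p)
if np.hypot(*(p-[239,161]))<6: print(env.close_job())
E
```

```text
[238.  159.9]
the job is handed in; nothing more can be done
None
```

The red tray was peeled, drawn out of its stack and handed in, held level about 5 cm above the red bowl's rim; both stacks look in place and no contact with a bowl was seen, but the judge's verdict was not shown.

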